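# Click the desk timer's thumbwheel round to the arrow and start it

## Robot

A 7-joint arm with a two-finger parallel gripper is mounted at the origin on a cart in front of the work surface, level with it; the furniture and walls round the work are solid. World frame = base frame: x ahead of the robot, y to its left, z up, the work surface at z = 0. Lengths are in m, angles in rad, forces in N, time in s.
With the tool pointing down it reaches from about 0.35 to 0.9 m from the base axis. Payload 8.1 kg.
Tool frame: the origin (TCP) lies midway between the tips of the shut fingers; the grasp point (between the pads) lies 19 mm behind it (arm.hold_point_z is the distance from the TCP to the grasp point, in m); z points along the fingers, y is the direction in which the jaws open and shut (so a half turn about z gives the same grasp; the last joint's range is limited). The gripper opens to 92 mm and grips with 3 to 60 N. Pads are 19 mm wide; open, the fingers measure 130 mm over their backs; the gripper's body (75 mm by 190 mm) begins 47 mm behind the grasp point.
Start: joints at [-1.317, 0.434, 0.025, 1.573, -0.012, 1.134, -0.075], TCP at [0.218, 0.586, 0.227] pointing down, gripper open.
Joint ranges: [-2.62, 2.62], [-0.44, 2.09], [-1.27, 1.32], [0.08, 2.57], [-1.32, 4.46], [0.12, 2], [-2.74, 2.74]. Speed limits (rad/s): [2.22, 2.22, 3.01, 3.01, 3.14, 3.14, 3.14].

## Interface

Orientations are given as a rotation vector (axis times angle).
In Python, from cell import arm gives the robot as it stands.
- The arm moves only by the shell command python3 -m pendant 'ROWS' [FORCE]. ROWS is JSON, a list of rows, each a list of 3 entries, a list of its own where there are three numbers: the shift along the tool's x, y, z in m, then the turn, a rotation vector about the tool's x, y, z in degrees, then the finger opening in m, from 0 to 0.0918. A call has 1 to 10 rows; each row shifts and turns the commanded pose from where the row before left it, along the tool's axes as they then stand; what a row does not reach is not made up. A row lasts 1/8 s, in which the tool goes at most 62.5 mm and 10.7 degrees, less where a joint would pass 70% of its speed; a pose out of reach is approached as far as the arm can. A call with a gripper value outside its range is refused whole. The fingers move at their own pace and stop on an object; FORCE is the grip in N (left out, the last holds). Time passes only in rows, so rows that do not move let the fingers close. It gives the time, the measured TCP pose, the force and the opening at its end, in the units of the state.
- arm.observe(): the state, without advancing time (a new reading comes with each control period).
- arm.get_image(name): name is "side" or "top"; returns (picture, depth): 420x560x3 uint8, red, green, blue; 420x560 float32, m along the optical axis (not along the pixel's ray), 0 where there is no reading.
- arm.camera_params(name): a dict with "fovy" (degrees; the focal length in pixels is half the picture's height over the tangent of half this angle, whatever the lens; pixels are square), "cx", "cy" (the principal point, pixels), "k1" (the pictures are not rectified: a ray, as slopes to the right and down, at radius r is drawn at 1 + k1 r^2 times it, then the intrinsics apply), "rvec" (rotation vector, rad) and "tvec" (3), from world to camera coordinates, as OpenCV has them. Camera axes: x right, y down, z forward; pixel columns grow to the right and rows downward; lengths in m; the calibration is good to about 2 mm. A picture is of the moment at which its call begins. camera_params takes no time and is no camera call.
- arm.sign_off(): hands the job in, once; it reports no verdict.
Trained networks look in the newest picture that a camera, given by its name, has taken for a name from the list of things; names that differ only in an ending like _2 or _b are one class to them, and where a whole thing is asked for, a point or a joint stands for the part that bears it (a point fixed in the world has none). Each returns a list of dicts, best first, with "conf" (0 to 1); they miss things now and then, are a little off and sometimes report something else, mostly with a low value. They report only what shows in the picture. A call takes as long as a camera call. They do not tell look-alikes from the thing itself.
- arm.look_for(camera, label): "rect" ([centre column, centre row, width, height] in pixels, round what is visible of it).
- arm.masks_of(camera, label): "pixels" (420x560 bool, what is visible of it) and "rect" ([centre column, centre row, width, height] in pixels, round what is visible of it).
The state is a dict: "clock": time; "joints": joint angles; "dq": joint speeds; "joint_efforts": joint torques, N m; "position": TCP position; "ee_rot": TCP orientation; "force": force on the tool from outside, world axes, zero at the start; "ft_torque": the same for the moment, N m; "width": opening from 0.0 (shut) to 1.0 (fully open).
Only numpy, scipy, OpenCV 4.12 (cv2) and the standard library are available. Lean on these libraries where they do the work, as an engineer would, in place of code of your own. Each camera call takes 0.05 s, during which the arm holds its last target.

## Task

Set the desk timer and start it. With a fingertip, flick the toothed thumbwheel round anticlockwise (seen from above), click by click, until the tooth with the raised bar rests opposite the fixed arrow, never letting it click past the arrow; only then press the round start key fully down and let it come up again. Only push with the fingers: do not pick anything up, and leave the other things on the desk where they stand.

Things in the scene. Friction and masses are not known exactly. Their poses are not given: they have to be found in the camera images.
- timer: the desk timer, a low housing screwed down to the desk (it does not move), 150 (x) x 200 (y) mm, its flat deck 22 mm above the desk. Origin: on the desk under the thumbwheel's axis; z up. The deck reaches from x = -66 to +84 mm and from y = -137 to +63 mm of the origin. The arrow lies at +x of the wheel, the start key at -y. The wheel's edge is free all round, except that the arrow stands close to it
- wheel (a joint): angle of the thumbwheel in rad: it turns about the vertical axis; 0 = the raised bar points at the arrow, growing anticlockwise from above. 8 click positions a turn, one each pi/4 (45 degrees), at multiples of pi/4; a sprung ball pulls it into the nearest click position and holds it there, so a tooth let go past half a click goes on to the next one. Starts 2 to 5 clicks short (about -1.57 to -3.93). About 2 to 4 N at the teeth turns it, and it does not coast
- wheel_axis (a point): on the wheel's axis, half-way up the wheel (37 mm above the desk). The wheel: a hub of radius 33 mm with 8 radial teeth, 6 mm thick, reaching out to radius 56 mm; teeth from 28 to 46 mm above the desk, hub top at 47 mm; the gaps between the teeth are about 33 mm wide at radius 50 mm, 6 mm of air lie under the teeth above the deck. In every click position a tooth points at the arrow and one directly away from it
- bar_end (a point): outer end of the raised steel bar (44 x 5.5 mm, standing 8 mm above the hub's top, so up to 55 mm above the desk) that runs out along one tooth; at radius 55 mm, turns with the wheel
- arrow_tip (a point): tip of the fixed dark arrow (a 12 mm high wedge on the deck, widening from 3 mm at the tip to 18 mm), 61 mm from the wheel's axis, pointing at it; top 34 mm above the desk
- start_key (a joint): travel of the start key in m: 0 up, 0.006 fully down; sprung, 4 N for the full travel; it comes up by itself
- start_key_top (a point): centre of the top of the round start key (diameter 28 mm), 44 mm above the desk when up; it stands in a round collar 44 mm across whose top is 34 mm above the desk; pressed straight down
- rubber_stamp: wooden rubber stamp with knob handle, 29x55x73 mm, stands left of the timer; a bystander, loose, to be left alone. Origin: centre of its underside
- memo_pad: yellow memo pad 76x76x11 mm, lies left of the timer; a bystander, loose, to be left alone. Origin: centre of its underside
- vial_c: small white vial 24 mm across, 56 mm high, stands right of the timer; a bystander, loose, to be left alone. Origin: centre of its underside
- carton_a: flat white carton 50x85x22 mm, back right; a bystander, loose, to be left alone. Origin: centre of its underside
- tape_roll: roll of brown tape, 94 mm across, 48 mm high, front right; a bystander, loose, to be left alone. Origin: centre of its underside
There are look-alikes about, which are no part of the job. Of the things that look like the timer, the larger one is meant.

How it is judged:
On the way, in this order (a step that is already met when the one before it is completed fails the run):
1. the raised bar rests at the arrow, the start key is still up (value of joint wheel between -0.1 and 0.1 rad and value of joint start_key below 0.0015 m), for 0.3 s.
2. the start key is pressed fully down with the wheel set (value of joint wheel between -0.1 and 0.1 rad and value of joint start_key above 0.0045 m), for 0.05 s.
At the end, for the whole second after the job is handed in: the wheel rests with the raised bar within 0.1 rad of the arrow, and the start key, pressed after the wheel was set, is up again (all of step 1 and velocity of joint wheel between -0.1 and 0.1 rad/s); the robot touches nothing.
It fails at once if the wheel is turned past the arrow (0.4 rad or more, half a click) (value of joint wheel above 0.4 rad).
It fails at once if the wheel is turned backwards (clockwise) beyond its farthest start (value of joint wheel below -4.5 rad).
It fails at once if the start key is pressed before the wheel is set (value of joint start_key above 0.003 m and (value of joint wheel below -0.2 rad or value of joint wheel above 0.2 rad)).
It fails at once if another thing is moved or lifted by more than 15 mm (distance of any of rubber_stamp, memo_pad, vial_c, carton_a, tape_roll from where it was at the start of the episode above 0.015 m).
It also fails if it takes over 61 s, if anything falls off the work surface, if the arm or the gripper's body presses on something with over 40 N, if the wrist force passes 120 N, or if a joint passes its speed limit or range.

## Working session

There is one attempt and no reset: what is moved stays moved. The work goes in short steps, Python scripts to look and compute and a shell command to move; the robot and the scene stay as the last step left them, time stands still between calls to the robot, and variables do not carry over. Pictures are saved under pics/ and viewed, and the job is handed in when it is done.

```bash
ls; mkdir -p pics; cat > h.py <<'E'
import numpy as np, cv2
from cell import arm
def K(n):
    p=arm.camera_params(n); f=210/np.tan(np.radians(p['fovy'])/2)
    return np.array([[f,0,p['cx']],[0,f,p['cy']],[0,0,1.]]),np.array([p['k1'],0,0,0,0.]),cv2.Rodrigues(np.array(p['rvec'],float))[0],np.array(p['tvec'],float)
def ray(n,u,v):
    k,d,R,t=K(n); a=cv2.undistortPoints(np.array([[[u,v]]],float),k,d)[0,0]
    return -R.T@t, R.T@np.array([a[0],a[1],1.])
def atz(n,u,v,z):
    o,r=ray(n,u,v); return o+r*(z-o[2])/r[2]
def atd(n,u,v,dep):
    o,r=ray(n,u,v); return o+r*dep
def proj(n,P):
    k,d,R,t=K(n); return cv2.projectPoints(np.array(P,float).reshape(-1,1,3),cv2.Rodrigues(R)[0],t,k,d)[0][:,0]
def shot(n,f):
    im,dp=arm.get_image(n); cv2.imwrite('pics/'+f,im[:,:,::-1]); np.save('pics/'+f[:-4]+'.npy',dp); return im,dp
E
python3 - <<'E'
from h import *
s=arm.observe(); print(s)
for n in('top','side'):
    shot(n,n+'0.png'); print(n,arm.camera_params(n), ray(n,280,210))
    for l in('timer','wheel','start_key','arrow_tip','bar_end'):
        print(l,[(round(r['conf'],2),np.round(r['rect'])) for r in arm.look_for(n,l)])
E
```

```text
pics
{'clock': 0.0, 'joints': array([-1.31661479,  0.4352253 ,  0.02492241,  1.57406825, -0.01161047,
        1.13398549, -0.07508138]), 'dq': array([ 6.55910470e-04, -2.35541502e-04,  6.72618840e-04,  8.42696538e-04,
        4.14436942e-05,  8.92501773e-04, -1.09936451e-03]), 'joint_efforts': array([-1.04966824e-03, -6.67855453e+01,  9.84350815e-01, -3.14460790e+01,
       -6.04917621e-02,  4.25844581e-02,  1.67920107e-04]), 'position': array([0.21813636, 0.58516976, 0.22595409]), 'ee_rot': array([-5.57448577e-01, -3.09157139e+00,  2.40782556e-03]), 'force': array([-0.23343553, -0.43369477,  0.68218526]), 'ft_torque': array([ 0.00423289,  0.01536553, -0.05455551]), 'width': 1.0006371264366836}
top {'fovy': 48.17807118140216, 'cx': 282.18910557867696, 'cy': 212.2148686092464, 'k1': -0.1406053547421983, 'rvec': array([ 2.17362018, -2.20341274,  0.07521455]), 'tvec': array([-0.03864265,  0.54302526,  1.51679664])} (array([ 0.44034549, -0.04207979,  1.54963444]), array([ 0.07128877,  0.00202221, -0.9974757 ]))
timer [(0.82, array([162., 215.,  42.,  33.])), (0.68, array([272., 218.,  64
[... 292 characters left out ...]
]))]
side {'fovy': 56.59866907340671, 'cx': 277.20542969042805, 'cy': 206.28273691063896, 'k1': -0.012278571279609832, 'rvec': array([ 1.9807553 , -0.07215736,  0.02008202]), 'tvec': array([-0.53579094,  0.077011  ,  1.05614443])} (array([ 0.48771895, -0.968404  ,  0.48245995]), array([ 0.05429255,  0.91117631, -0.40859789]))
timer [(0.94, array([274., 179.,  33.,  21.])), (0.66, array([270., 222.,  62.,  42.]))]
wheel [(0.58, array([269., 210.,  38.,  19.]))]
start_key [(0.56, array([262., 226.,  11.,   7.]))]
arrow_tip [(0.86, array([270., 223.,  63.,  45.])), (0.77, array([273., 179.,  34.,  14.]))]
bar_end [(0.67, array([272., 208.,  42.,  18.])), (0.31, array([263., 225.,  14.,   8.]))]
```

```bash
python3 - <<'E'
import cv2
a=cv2.imread('pics/top0.png'); b=cv2.imread('pics/side0.png')
cv2.imwrite('pics/top_full.png',a)
cv2.imwrite('pics/topc.png',cv2.resize(a[180:260,222:322],None,fx=7,fy=7,interpolation=cv2.INTER_CUBIC))
cv2.imwrite('pics/sidec.png',cv2.resize(b[185:265,220:320],None,fx=7,fy=7,interpolation=cv2.INTER_CUBIC))
E
```

```text
(no output)
```

View pics/top0.png

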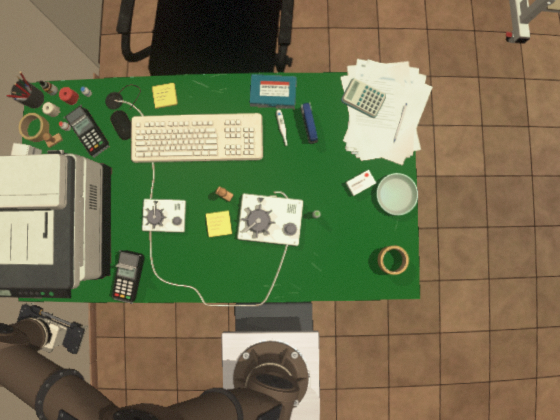

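View pics/side0.png

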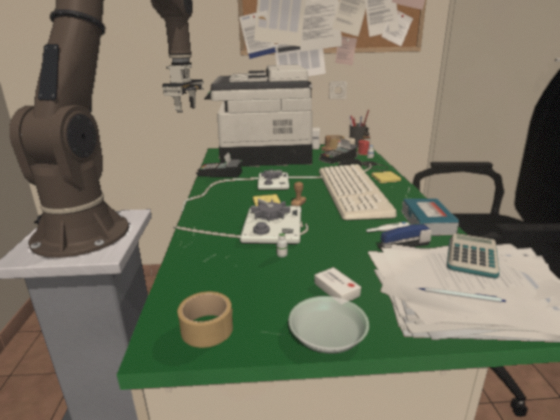

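View pics/topc.png

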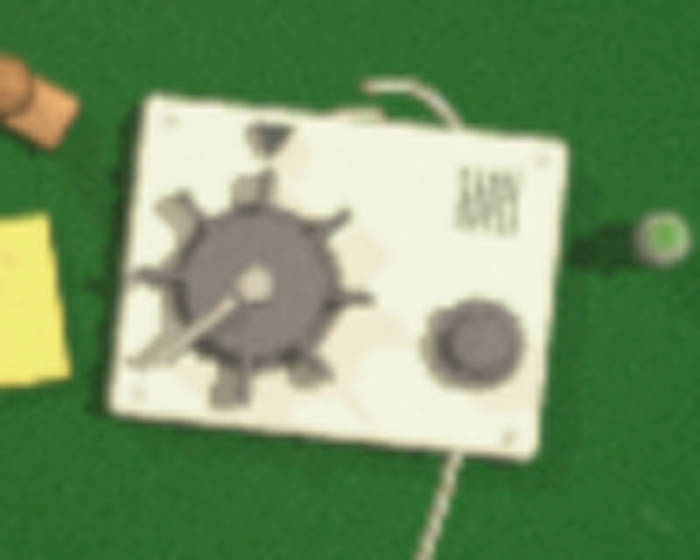

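View pics/sidec.png

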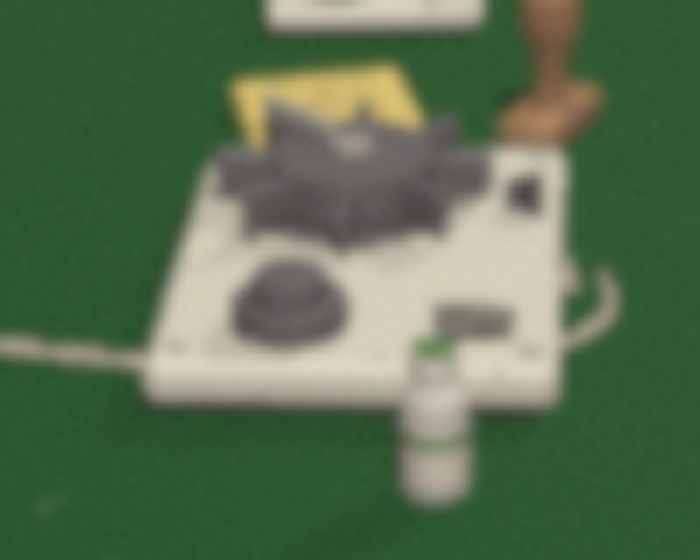

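The timer candidates in the top picture are the large white unit at (272,218) and the small look-alike at (163,215). The larger one is meant. In the crop, the arrow is at the top (+x), the key is on the right (-y), and the bar points left and down, about 129° anticlockwise from the arrow. That puts the wheel at about -3.93, 5 clicks short. Next I'll fit the pose.

```bash
cat > fit.py <<'E'
from h import *
from scipy.optimize import least_squares
L=np.array([[84,63,22],[84,-137,22],[-66,-137,22],[-66,63,22]])/1000
top=np.array([(150,97),(567,143),(533,460),(112,413)])/7+[222,180]-.43
W=np.array([atz('top',u,v,.022) for u,v in top])
print(np.round(W,4),np.linalg.norm(np.diff(W,axis=0),axis=1))
def T(p,Q):
    c,s=np.cos(p[2]),np.sin(p[2]); Q=np.atleast_2d(Q); return np.c_[p[0]+c*Q[:,0]-s*Q[:,1],p[1]+s*Q[:,0]+c*Q[:,1],Q[:,2]]
p=least_squares(lambda p:(T(p,L)-W)[:,:2].ravel(),[.45,0,0]).x
print('pose',p,np.degrees(p[2]))
P={'axis':[0,0,.047],'arrow':[.061,0,.034],'bar5':list(.055*np.array([np.cos(-3.927),np.sin(-3.927)]))+[.055]}
pts=np.vstack([L]+[P[k] for k in P])
for n,(r0,c0) in {'top':(180,222),'side':(185,220)}.items():
    im=cv2.imread(f'pics/{n}0.png')[r0:r0+80,c0:c0+100]; im=cv2.resize(im,None,fx=7,fy=7,interpolation=cv2.INTER_CUBIC)
    for q in proj(n,T(p,pts)): cv2.circle(im,tuple(int(x) for x in (q-[c0,r0]+.43)*7),4,(0,0,255),-1)
    cv2.imwrite(f'pics/ov_{n}.png',im)
d=np.load('pics/top0.npy'); 
for q in ([0,0,.047],[0,-.1,.022],[.06,-.09,.022]):
    u,v=proj('top',T(p,q))[0]; print(q,atd('top',u,v,d[int(round(v)),int(round(u))]),T(p,q))
E
python3 fit.py; cd pics; python3 -c "
import cv2,numpy as np;cv2.imwrite('ov.png',cv2.resize(np.vstack([cv2.imread('ov_top.png'),cv2.imread('ov_side.png')]),(375,600)))"
```

```text
[[ 0.6055  0.0813  0.022 ]
 [ 0.5813 -0.1131  0.022 ]
 [ 0.4339 -0.095   0.022 ]
 [ 0.4583  0.1003  0.022 ]] [0.19599395 0.14850376 0.19673235]
pose [ 0.51540406  0.03121058 -0.12451379] -7.134114835072986
[0, 0, 0.047] [0.5150862  0.03090021 0.05336326] [[0.51540406 0.03121058 0.047     ]]
[0, -0.1, 0.022] [ 0.50232532 -0.06774217  0.03808397] [[ 0.50298483 -0.06801524  0.022     ]]
[0.06, -0.09, 0.022] [ 0.56334565 -0.06546499  0.0271565 ] [[ 0.56376224 -0.06554419  0.022     ]]
```

View pics/ov_top.png

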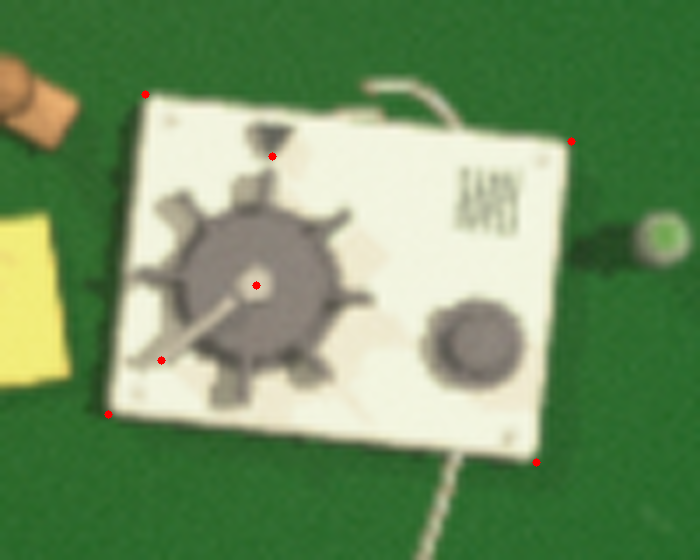

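View pics/ov_side.png

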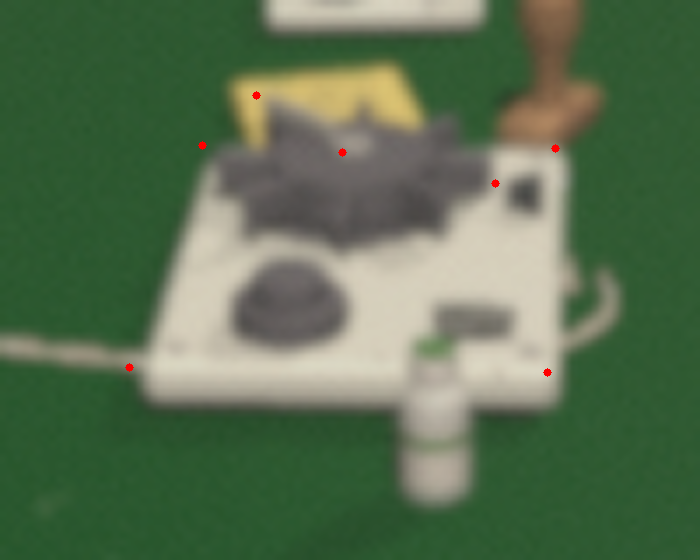

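```bash
cat > where.py <<'E'
from h import *
import sys
s=arm.observe(); R=cv2.Rodrigues(s['ee_rot'])[0]; p=s['position']
def go(target,yaw_y=None):
    d=R.T@(np.array(target)-p); print('tool shift mm',np.round(d*1000,1))
def axes(): print('t',s['clock'],'p',np.round(p,4),'x',np.round(R[:,0],3),'y',np.round(R[:,1],3),'z',np.round(R[:,2],3),'F',np.round(s['force'],1),'w',round(s['width'],2))
E
python3 - <<'E'
from where import *
axes()
d=np.load('pics/top0.npy')
for u,v in((105,290),(60,290),(70,250)): print(atd('top',u,v,d[v,u]))
go((.3,.3,.226)); go((.43,.05,.2))
# yaw needed: tool y -> timer +-x
yt=np.array([np.cos(-.1245),np.sin(-.1245),0]); 
a=R.T@yt; print('turn about tool z deg to bring y to +x:',np.degrees(np.arctan2(-a[0],a[1])),' to -x:',np.degrees(np.arctan2(a[0],-a[1])))
E
```

```text
t 0.6 p [0.2183 0.5856 0.2268] x [-0.937  0.349 -0.   ] y [0.349 0.937 0.   ] z [ 0.  0. -1.] F [ 0.2 -0.2  0.4] w 1.0
[ 0.29028066  0.55197766 -0.00177674]
[0.3179094  0.56865246 0.29461599]
[0.42817225 0.52514944 0.32475406]
tool shift mm [-176.3 -239.1    0.7]
tool shift mm [-385.4 -428.    26.7]
turn about tool z deg to bring y to +x: 76.68785981392017  to -x: -103.31214018607983
```

```bash
python3 -m pendant '[[[-0.022,-0.03,0],[0,0,0],0.0],[[-0.022,-0.03,0],[0,0,0],0.0],[[-0.022,-0.03,0],[0,0,0],0.0],[[-0.022,-0.03,0],[0,0,0],0.0],[[-0.022,-0.03,0],[0,0,0],0.0],[[-0.022,-0.03,0],[0,0,0],0.0],[[-0.022,-0.03,0],[0,0,0],0.0],[[-0.022,-0.03,0],[0,0,0],0.0]]' 10
python3 -m pendant '[[[0,0,0],[0,0,9.6],0.0],[[0,0,0],[0,0,9.6],0.0],[[0,0,0],[0,0,9.6],0.0],[[0,0,0],[0,0,9.6],0.0],[[0,0,0],[0,0,9.6],0.0],[[0,0,0],[0,0,9.6],0.0],[[0,0,0],[0,0,9.6],0.0],[[0,0,0],[0,0,9.6],0.0]]'
python3 - <<'E'
from where import *
axes(); go((.43,.06,.15)); print(s['joints'])
yt=np.array([np.cos(-.1245),np.sin(-.1245),0]); 
a=R.T@yt; print('turn about tool z deg to bring y to +x:',np.degrees(np.arctan2(-a[0],a[1])))
E
```

```text
clock: 1.6
position: [0.2997, 0.2981, 0.2269]
ee_rot: [0.558, 3.091, 0.001]
force: [1.1, -0.4, 0.6]
width: 0.176
clock: 2.6
position: [0.2994, 0.2993, 0.2269]
ee_rot: [-2.363, -2.07, -0.001]
force: [-0.4, -0.3, 0.0]
width: 0.003
t 2.6 p [0.2994 0.2993 0.2269] x [0.132 0.991 0.   ] y [ 0.991 -0.132  0.   ] z [ 0.  0. -1.] F [-0.4 -0.3  0. ] w 0.0
tool shift mm [-220.1  160.9   76.8]
[-1.10558903  0.09663105  0.21272458  2.0445592  -0.02425618  1.00219111
 -1.01284092]
turn about tool z deg to bring y to +x: -0.4334905155877314
```

```bash
python3 -m pendant '[[[-0.028,0.02,0.01],[0,0,-0.4],0.0],[[-0.028,0.02,0.01],[0,0,0],0.0],[[-0.028,0.02,0.01],[0,0,0],0.0],[[-0.028,0.02,0.01],[0,0,0],0.0],[[-0.028,0.02,0.01],[0,0,0],0.0],[[-0.028,0.02,0.01],[0,0,0],0.0],[[-0.028,0.02,0.01],[0,0,0],0.0],[[-0.024,0.02,0.006],[0,0,0],0.0],[[0,0,0],[0,0,0],0.0]]'
python3 - <<'E'
from where import *
axes()
for n in('top','side'):
    im,d=shot(n,n+'1.png'); q=proj(n,p)[0]; print(n,q)
    c=[int(q[0])-60,int(q[1])-45]; im=cv2.resize(im[c[1]:c[1]+90,c[0]:c[0]+120,::-1],None,fx=6,fy=6,interpolation=cv2.INTER_CUBIC)
    cv2.circle(im,tuple(int(x) for x in (q-c+.5)*6),4,(0,0,255),-1); cv2.imwrite(f'pics/{n}1c.png',im); print(c)
E
```

```text
clock: 3.72
position: [0.4327, 0.0597, 0.1506]
ee_rot: [2.354, 2.08, -0.0]
force: [-0.2, -0.1, -0.4]
width: 0.005
t 3.725 p [0.4327 0.0597 0.1506] x [ 0.123  0.992 -0.001] y [ 0.992 -0.123  0.   ] z [ 0.    -0.001 -1.   ] F [-0.2 -0.1 -0.4] w 0.0
top [247.23654829 246.55378401]
[187, 201]
side [236.98547196 168.86420245]
[176, 123]
```

View pics/top1c.png

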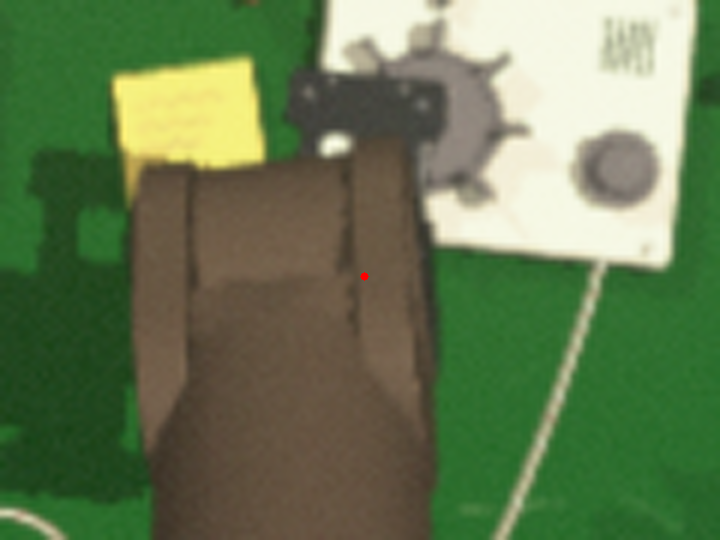

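View pics/side1c.png

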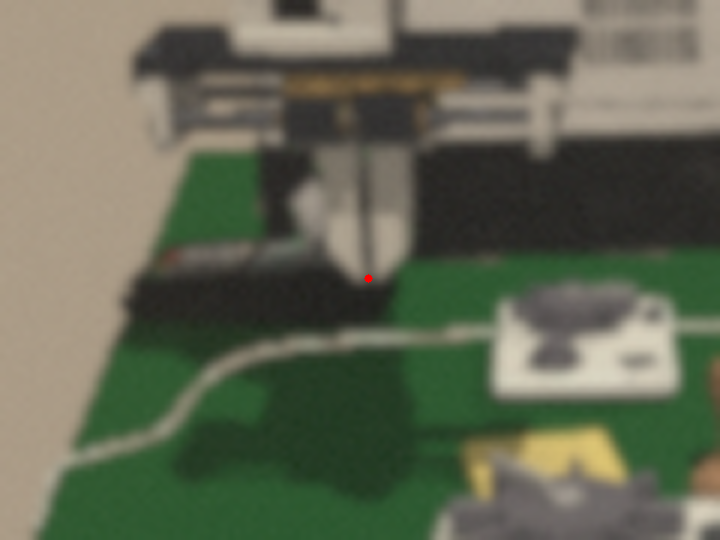

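```bash
cat >> where.py <<'E'
PO=np.array([.519,.031,-.1245])
def T(q):
    c,s_=np.cos(PO[2]),np.sin(PO[2]); return np.array([PO[0]+c*q[0]-s_*q[1],PO[1]+s_*q[0]+c*q[1],q[2]])
def inT():
    d=p-[PO[0],PO[1],0]; c,s_=np.cos(PO[2]),np.sin(PO[2]); print('timer frame mm',np.round(1000*np.array([c*d[0]+s_*d[1],-s_*d[0]+c*d[1],d[2]]),1))
E
python3 - <<'E'
from where import *
inT(); go(T((-.105,.021,.032)))
E
```

```text
timer frame mm [-90.5  19.8 150.8]
tool shift mm [  1.3 -14.4 118.8]
```

```bash
python3 -m pendant '[[[0,-0.014,0],[0,0,0],0.0],[[0,0,0.03],[0,0,0],0.0],[[0,0,0.03],[0,0,0],0.0],[[0,0,0.03],[0,0,0],0.0],[[0.001,0,0.028],[0,0,0],0.0],[[0,0,0],[0,0,0],0.0]]'
cat > look.py <<'E'
from where import *
import sys
tag=sys.argv[1]
axes(); inT()
ims=[]
for n,c in(('top',(222,180)),('side',(215,175))):
    im,d=shot(n,n+tag+'.png'); q=proj(n,p)[0]
    im=cv2.resize(im[c[1]:c[1]+80,c[0]:c[0]+100,::-1],None,fx=5,fy=5,interpolation=cv2.INTER_CUBIC)
    if n=='side': cv2.circle(im,tuple(int(x) for x in (q-c+.5)*5),3,(0,0,255),-1)
    ims.append(im)
im=np.vstack(ims); cv2.imwrite(f'pics/c{tag}.png',cv2.resize(im,None,fx=.75,fy=.75,interpolation=cv2.INTER_AREA))
E
python3 look.py 2
```

```text
clock: 4.58
position: [0.4157, 0.065, 0.0319]
ee_rot: [-2.347, -2.085, 0.005]
force: [-1.7, 0.5, 0.6]
width: 0.01
t 4.575 p [0.4157 0.065  0.0319] x [ 0.118  0.993 -0.001] y [ 0.993 -0.118 -0.004] z [-0.004 -0.001 -1.   ] F [-1.7  0.5  0.6] w 0.01
timer frame mm [-106.7   20.9   31.9]
```

View pics/c2.png

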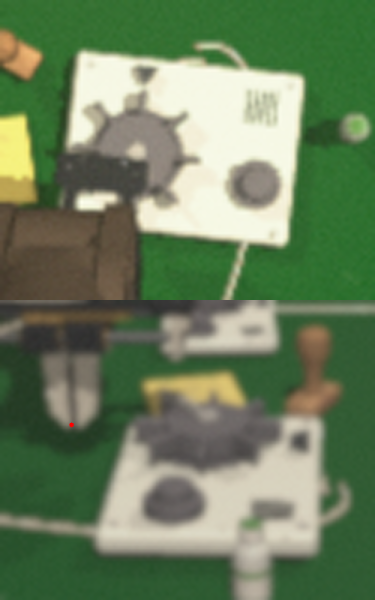

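```bash
python3 - <<'E'
from where import *
for x0 in(.515,.519): PO[0]=x0; print(x0,[np.round(proj('side',T(q))[0],1) for q in((0,0,.047),(.061,0,.03),(0,-.1,.044),(.084,-.137,.022),(-.066,-.137,.022))])
print(proj('side',p))
im=cv2.imread('pics/side0.png')[185:265,220:320]; cv2.imwrite('pics/s8.png',cv2.resize(im,None,fx=8,fy=7.5,interpolation=cv2.INTER_LINEAR))
im=cv2.imread('pics/side2.png')[160:220,210:310]; cv2.imwrite('pics/s2.png',cv2.resize(im,None,fx=8,fy=8,interpolation=cv2.INTER_CUBIC))
from fit import proj as _
E
python3 - <<'E'
E
```

```text
0.515 [array([268.4, 206.3]), array([290.3, 212.1]), array([265.1, 223. ]), array([297.7, 237.9]), array([237.9, 237.1])]
0.519 [array([269.8, 206.3]), array([291.7, 212. ]), array([266.7, 223. ]), array([299.3, 237.8]), array([239.5, 237. ])]
[[234.22929765 207.37583927]]
[[ 0.6055  0.0813  0.022 ]
 [ 0.5813 -0.1131  0.022 ]
 [ 0.4339 -0.095   0.022 ]
 [ 0.4583  0.1003  0.022 ]] [0.19599395 0.14850376 0.19673235]
pose [ 0.51540406  0.03121058 -0.12451379] -7.134114835072986
[0, 0, 0.047] [0.5150862  0.03090021 0.05336326] [[0.51540406 0.03121058 0.047     ]]
[0, -0.1, 0.022] [ 0.50232532 -0.06774217  0.03808397] [[ 0.50298483 -0.06801524  0.022     ]]
[0.06, -0.09, 0.022] [ 0.56334565 -0.06546499  0.0271565 ] [[ 0.56376224 -0.06554419  0.022     ]]
```

View pics/s2.png

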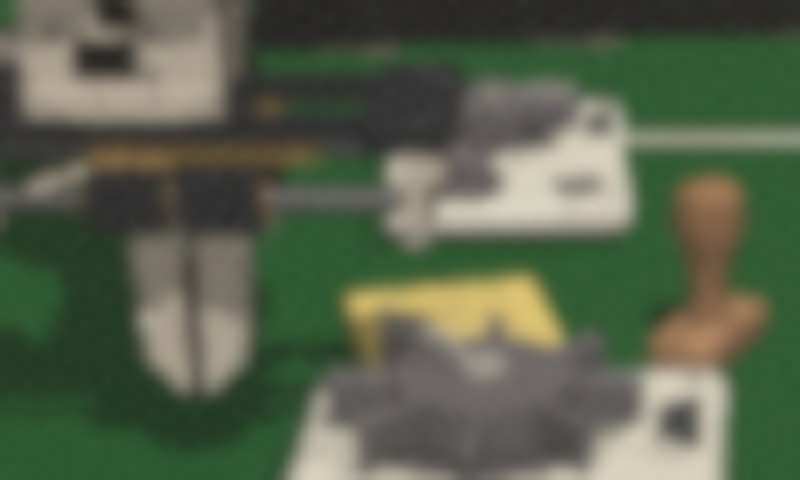

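```bash
sed -i 's/PO=np.array(\[.519/PO=np.array([.520/' where.py; python3 -m pendant '[[[0,0.012,0],[0,0,0],0.0],[[0,0.012,0],[0,0,0],0.0],[[0,0.012,0],[0,0,0],0.0],[[0,0.011,0],[0,0,0],0.0],[[0,0,0],[0,0,0],0.0]]'; python3 look.py 3
```

```text
clock: 5.3
position: [0.4658, 0.0585, 0.0327]
ee_rot: [2.35, 2.084, 0.001]
force: [-0.7, 0.5, -0.9]
width: -0.0
t 5.3 p [0.4658 0.0585 0.0327] x [ 0.12   0.993 -0.   ] y [ 0.993 -0.12   0.001] z [ 0.001 -0.    -1.   ] F [-0.7  0.5 -0.9] w -0.0
timer frame mm [-57.2  20.5  32.7]
```

View pics/c3.png

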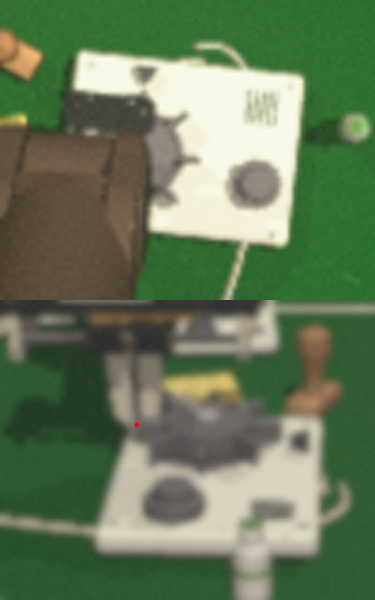

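```bash
python3 -m pendant '[[[-0.007,0,0],[0,0,0],0.0],[[-0.007,0,0],[0,0,0],0.0],[[-0.007,0,0],[0,0,0],0.0]]';python3 -m pendant '[[[-0.006,0,0],[0,0,0],0.0],[[-0.006,0,0],[0,0,0],0.0],[[-0.005,0,0],[0,0,0],0.0],[[0,0,0],[0,0,0],0.0]]'; python3 look.py 4
```

```text
clock: 5.78
position: [0.4622, 0.0373, 0.0328]
ee_rot: [2.35, 2.085, 0.0]
force: [1.0, 0.4, -0.5]
width: 0.007
clock: 6.28
position: [0.4601, 0.0206, 0.0327]
ee_rot: [-2.351, -2.084, 0.0]
force: [0.3, 0.8, -0.3]
width: 0.002
t 6.275 p [0.4601 0.0206 0.0327] x [ 0.12   0.993 -0.   ] y [ 0.993 -0.12  -0.   ] z [-0. -0. -1.] F [ 0.3  0.8 -0.3] w 0.0
timer frame mm [-58.2 -17.8  32.7]
```

View pics/c4.png

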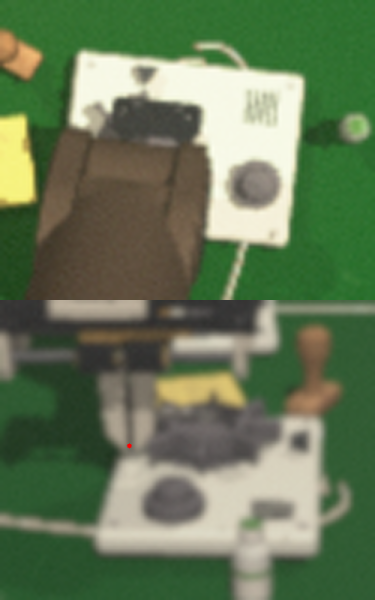

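```bash
python3 -m pendant '[[[0,-0.02,0],[0,0,0],0.0],[[0.01,-0.02,0],[0,0,0],0.0],[[0.014,-0.01,0],[0,0,0],0.0],[[0.014,0,0],[0,0,0],0.0],[[0,0,0],[0,0,0],0.0]]'; python3 look.py 5; python3 - <<'E'
import cv2
im=cv2.imread('pics/side5.png')[190:230,240:300]; cv2.imwrite('pics/s5.png',cv2.resize(im,None,fx=12,fy=12,interpolation=cv2.INTER_CUBIC))
E
```

```text
clock: 7.0
position: [0.416, 0.066, 0.0328]
ee_rot: [2.347, 2.087, 0.002]
force: [-0.0, -0.2, 0.3]
width: 0.006
t 7.0 p [0.416  0.066  0.0328] x [0.117 0.993 0.001] y [ 0.993 -0.117  0.001] z [ 0.001  0.    -1.   ] F [-0.  -0.2  0.3] w 0.01
timer frame mm [-107.5   21.8   32.8]
```

View pics/c5.png

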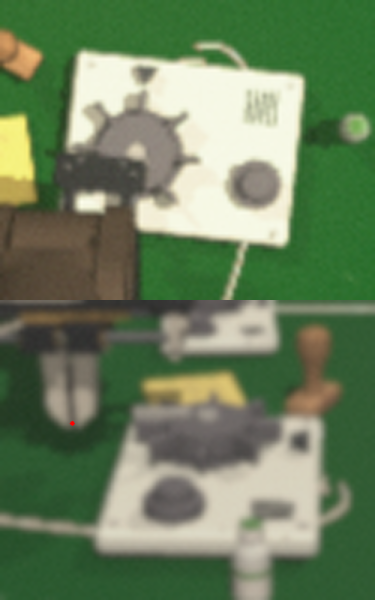

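View pics/s5.png

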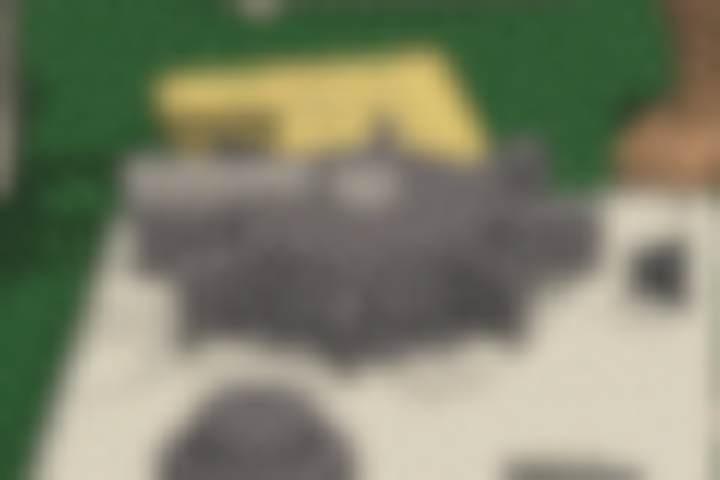

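One click done: the bar now points straight away from the arrow (180°). Four remain, so I'll repeat the stroke and check each time.

```bash
python3 -m pendant '[[[0,0.016,0],[0,0,0],0.0],[[0,0.016,0],[0,0,0],0.0],[[0,0.016,0],[0,0,0],0.0],[[-0.007,0.001,0],[0,0,0],0.0],[[-0.007,0,0],[0,0,0],0.0],[[-0.007,0,0],[0,0,0],0.0],[[-0.006,0,0],[0,0,0],0.0],[[-0.006,0,0],[0,0,0],0.0],[[-0.006,0,0],[0,0,0],0.0],[[0,0,0],[0,0,0],0.0]]'; python3 -m pendant '[[[0,-0.02,0],[0,0,0],0.0],[[0.01,-0.02,0],[0,0,0],0.0],[[0.014,-0.01,0],[0,0,0],0.0],[[0.014,0,0],[0,0,0],0.0],[[0,0,0],[0,0,0],0.0]]'; python3 look.py 6; python3 - <<'E'
import cv2
im=cv2.imread('pics/side6.png')[190:230,240:300]; cv2.imwrite('pics/s6.png',cv2.resize(im,None,fx=8,fy=8,interpolation=cv2.INTER_CUBIC))
E
```

```text
clock: 8.35
position: [0.4589, 0.0196, 0.0328]
ee_rot: [-2.351, -2.084, 0.0]
force: [-0.7, 0.4, 0.6]
width: 0.007
clock: 8.98
position: [0.4149, 0.0651, 0.0328]
ee_rot: [2.348, 2.087, 0.002]
force: [-0.1, -0.6, -0.3]
width: 0.003
t 8.975 p [0.4149 0.0651 0.0328] x [0.117 0.993 0.001] y [ 0.993 -0.117  0.001] z [ 0.001  0.    -1.   ] F [-0.1 -0.6 -0.3] w 0.0
timer frame mm [-108.5   20.7   32.8]
```

View pics/c6.png

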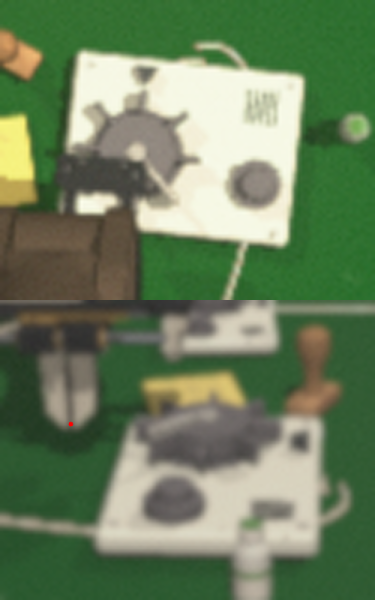

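View pics/s6.png

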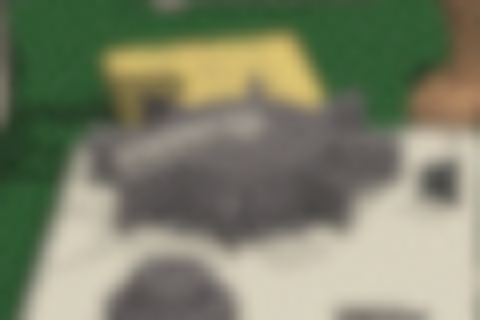

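The bar now points lower right in the top crop (-135°), so three clicks remain. I'll repeat.

```bash
python3 -m pendant '[[[0,0.016,0],[0,0,0],0.0],[[0,0.016,0],[0,0,0],0.0],[[0,0.016,0],[0,0,0],0.0],[[-0.007,0.002,0],[0,0,0],0.0],[[-0.007,0,0],[0,0,0],0.0],[[-0.007,0,0],[0,0,0],0.0],[[-0.006,0,0],[0,0,0],0.0],[[-0.006,0,0],[0,0,0],0.0],[[-0.005,0,0],[0,0,0],0.0],[[0,0,0],[0,0,0],0.0]]'; python3 -m pendant '[[[0,-0.02,0],[0,0,0],0.0],[[0.01,-0.02,0],[0,0,0],0.0],[[0.014,-0.01,0],[0,0,0],0.0],[[0.014,0,0],[0,0,0],0.0],[[0,0,0],[0,0,0],0.0]]'; python3 look.py 7
```

```text
clock: 10.32
position: [0.4589, 0.0197, 0.0327]
ee_rot: [-2.351, -2.084, 0.0]
force: [1.0, 0.2, -0.5]
width: 0.005
clock: 10.95
position: [0.4149, 0.0651, 0.0328]
ee_rot: [2.348, 2.087, 0.002]
force: [0.5, -0.5, 1.2]
width: 0.006
t 10.95 p [0.4149 0.0651 0.0328] x [0.117 0.993 0.001] y [ 0.993 -0.117  0.001] z [ 0.001  0.    -1.   ] F [ 0.5 -0.5  1.2] w 0.01
timer frame mm [-108.5   20.7   32.8]
```

View pics/c7.png

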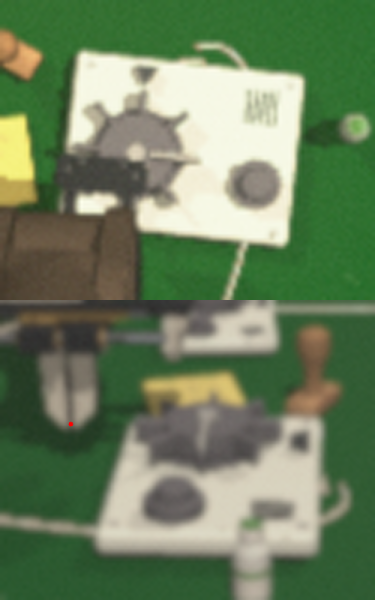

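The bar now points at -y (-90°), so two clicks remain.

```bash
python3 -m pendant '[[[0,0.016,0],[0,0,0],0.0],[[0,0.016,0],[0,0,0],0.0],[[0,0.016,0],[0,0,0],0.0],[[-0.007,0.002,0],[0,0,0],0.0],[[-0.007,0,0],[0,0,0],0.0],[[-0.007,0,0],[0,0,0],0.0],[[-0.006,0,0],[0,0,0],0.0],[[-0.006,0,0],[0,0,0],0.0],[[-0.005,0,0],[0,0,0],0.0],[[0,0,0],[0,0,0],0.0]]'; python3 -m pendant '[[[0,-0.02,0],[0,0,0],0.0],[[0.01,-0.02,0],[0,0,0],0.0],[[0.014,-0.01,0],[0,0,0],0.0],[[0.014,0,0],[0,0,0],0.0],[[0,0,0],[0,0,0],0.0]]'; python3 look.py 8
```

```text
clock: 12.3
position: [0.459, 0.0197, 0.0327]
ee_rot: [2.351, 2.084, -0.0]
force: [-0.1, 0.3, -0.0]
width: 0.007
clock: 12.92
position: [0.4149, 0.0651, 0.0328]
ee_rot: [2.347, 2.087, 0.002]
force: [0.7, 0.5, -0.1]
width: 0.008
t 12.925 p [0.4149 0.0651 0.0328] x [0.117 0.993 0.001] y [ 0.993 -0.117  0.001] z [ 0.001  0.    -1.   ] F [ 0.7  0.5 -0.1] w 0.01
timer frame mm [-108.5   20.8   32.8]
```

View pics/c8.png

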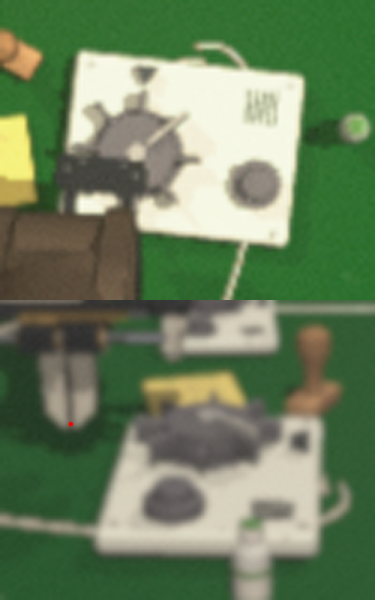

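One click remains, so I'll make the last stroke the same way.

```bash
python3 -m pendant '[[[0,0.016,0],[0,0,0],0.0],[[0,0.016,0],[0,0,0],0.0],[[0,0.016,0],[0,0,0],0.0],[[-0.007,0.002,0],[0,0,0],0.0],[[-0.007,0,0],[0,0,0],0.0],[[-0.007,0,0],[0,0,0],0.0],[[-0.006,0,0],[0,0,0],0.0],[[-0.006,0,0],[0,0,0],0.0],[[-0.005,0,0],[0,0,0],0.0],[[0,0,0],[0,0,0],0.0]]'; python3 -m pendant '[[[0,-0.02,0],[0,0,0],0.0],[[0,-0.02,0],[0,0,0],0.0],[[0,-0.01,0],[0,0,0],0.0],[[0,0,-0.03],[0,0,0],0.0],[[0,0,-0.03],[0,0,0],0.0],[[0,0,0],[0,0,0],0.0]]'; python3 look.py 9; python3 -c "
from where import *
go(T((0,-.1,.09)))"
```

```text
clock: 14.28
position: [0.4589, 0.0197, 0.0328]
ee_rot: [-2.351, -2.084, 0.0]
force: [0.3, -0.9, 1.0]
width: 0.004
clock: 15.02
position: [0.4112, 0.0266, 0.0944]
ee_rot: [2.348, 2.084, 0.006]
force: [-0.2, -0.3, -0.4]
width: 0.003
t 15.025 p [0.4112 0.0266 0.0944] x [0.119 0.993 0.002] y [ 0.993 -0.119  0.004] z [ 0.004  0.001 -1.   ] F [-0.2 -0.3 -0.4] w 0.0
timer frame mm [-107.4  -17.9   94.4]
tool shift mm [-82.4 108.3   2.8]
```

View pics/c9.png

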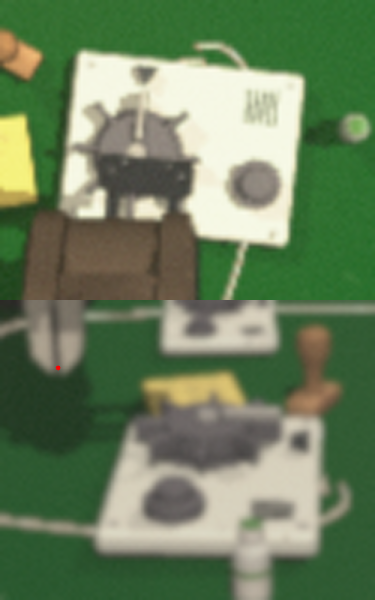

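The bar is at the arrow. Next I'll locate the key.

```bash
python3 - <<'E'
from where import *
def inv(P):
    d=P-[PO[0],PO[1],0]; c,s_=np.cos(PO[2]),np.sin(PO[2]); return np.round(1000*np.array([c*d[0]+s_*d[1],-s_*d[0]+c*d[1],d[2]]),1)
q=np.array([480,340])/7+[222,180]-.43; print('top key',atz('top',*q,.044),inv(atz('top',*q,.044)))
q=np.array([288,272])/7+[220,185]-.43; print('side key',atz('side',*q,.044),inv(atz('side',*q,.044)))
q=np.array([256,283])/7+[222,180]-.43; print('top hub',inv(atz('top',*q,.050)))
for n in('top','side'):
  for l in('start_key','start_key_top'): print(n,l,[(round(r['conf'],2),np.round(r['rect'],1)) for r in arm.look_for(n,l)])
E
```

```text
top key [ 0.48920679 -0.07075859  0.044     ] [ -17.9 -104.8   44. ]
side key [ 0.49121772 -0.06947075  0.044     ] [ -16.1 -103.3   44. ]
top hub [-3.6 -0.2 50. ]
top start_key []
top start_key_top [(0.58, array([288.8, 229.8,  13.3,  12.4]))]
side start_key [(0.67, array([265.9, 199.9,  23.7,   8.9]))]
side start_key_top [(0.51, array([262.2, 223.4,  11.4,   6.1]))]
```

```bash
python3 -c "
from where import *
go((.492,-.070,.06))"
python3 -m pendant '[[[-0.02,0.018,0],[0,0,0],0.0],[[-0.02,0.018,0],[0,0,0],0.0],[[-0.02,0.018,0],[0,0,0],0.0],[[-0.02,0.018,0],[0,0,0],0.0],[[-0.006,0.02,0],[0,0,0],0.0],[[0,0,0.015],[0,0,0],0.0],[[0,0,0.017],[0,0,0],0.0],[[0,0,0],[0,0,0],0.0]]'; python3 look.py 10; python3 -c "
from where import *
go((.492,-.070,.06))"
```

```text
tool shift mm [-85.4  94.   32. ]
clock: 16.32
position: [0.4881, -0.0697, 0.0587]
ee_rot: [-2.347, -2.083, 0.005]
force: [0.5, 0.2, -0.3]
width: 0.01
t 16.325 p [ 0.4881 -0.0697  0.0587] x [ 0.119  0.993 -0.   ] y [ 0.993 -0.119 -0.005] z [-0.005  0.    -1.   ] F [ 0.5  0.2 -0.3] w 0.01
timer frame mm [ -19.2 -103.8   58.7]
tool shift mm [0.2 2.4 0.2]
```

View pics/c10.png

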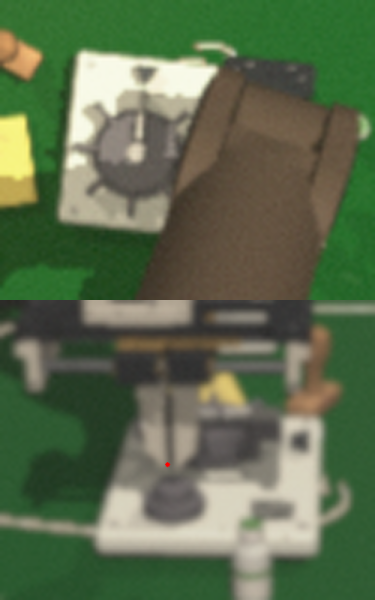

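```bash
python3 -m pendant '[[[0,0.003,0],[0,0,0],0.0],[[0,0,0.006],[0,0,0],0.0],[[0,0,0.005],[0,0,0],0.0],[[0,0,0.004],[0,0,0],0.0],[[0,0,0],[0,0,0],0.0]]'; python3 -m pendant '[[[0,0,0.004],[0,0,0],0.0],[[0,0,0.003],[0,0,0],0.0],[[0,0,0],[0,0,0],0.0]]'; python3 look.py 11
```

```text
clock: 17.05
position: [0.4931, -0.0706, 0.0453]
ee_rot: [-2.35, -2.084, 0.001]
force: [0.1, 0.2, -0.8]
width: 0.004
clock: 17.42
position: [0.4936, -0.0707, 0.0387]
ee_rot: [2.35, 2.085, 0.0]
force: [-1.1, 0.5, 3.0]
width: 0.006
t 17.425 p [ 0.4936 -0.0707  0.0387] x [ 0.119  0.993 -0.   ] y [ 0.993 -0.119  0.   ] z [ 0. -0. -1.] F [-1.1  0.5  3. ] w 0.01
timer frame mm [ -13.6 -104.2   38.7]
```

View pics/c11.png

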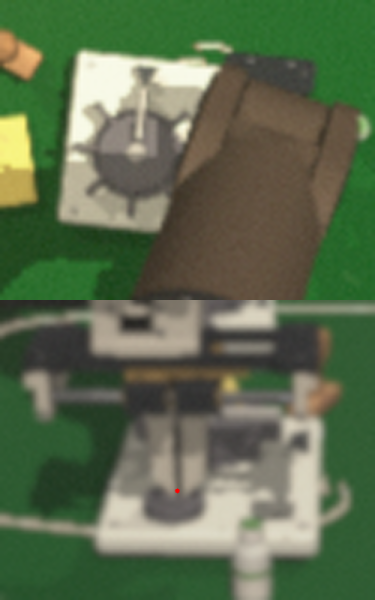

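```bash
python3 -m pendant '[[[0,0,0.002],[0,0,0],0.0],[[0,0,0.001],[0,0,0],0.0],[[0,0,0],[0,0,0],0.0]]'
```

```text
clock: 17.9
position: [0.4938, -0.0707, 0.0376]
ee_rot: [2.351, 2.084, 0.003]
force: [-8.5, 0.7, 33.3]
width: 0.006
```

The key is on its stop: 33 N at z = 37.6 mm. I'll retreat straight up and then clear of the timer.

```bash
python3 -m pendant '[[[0,0,-0.006],[0,0,0],0.0],[[0,0,-0.015],[0,0,0],0.0],[[0,0,-0.03],[0,0,0],0.0],[[0,0,-0.03],[0,0,0],0.0],[[0,-0.03,-0.03],[0,0,0],0.0],[[0,-0.04,-0.01],[0,0,0],0.0],[[0,-0.04,0],[0,0,0],0.0],[[0,0,0],[0,0,0],0.0]]'; python3 look.py 12
python3 - <<'E'
import cv2
im=cv2.imread('pics/side12.png')[190:250,230:310]; cv2.imwrite('pics/s12.png',cv2.resize(im,None,fx=7,fy=7,interpolation=cv2.INTER_CUBIC))
a=cv2.imread('pics/top12.png');cv2.imwrite('pics/t12.png',cv2.resize(a[180:260,210:330],None,fx=6,fy=6,interpolation=cv2.INTER_CUBIC))
E
```

```text
clock: 18.9
position: [0.3813, -0.0571, 0.1569]
ee_rot: [-2.348, -2.084, 0.0]
force: [1.0, 0.1, 0.3]
width: 0.008
t 18.9 p [ 0.3813 -0.0571  0.1569] x [0.119 0.993 0.001] y [ 0.993 -0.119 -0.002] z [-0.002  0.002 -1.   ] F [1.  0.1 0.3] w 0.01
timer frame mm [-126.7 -104.6  156.9]
```

View pics/t12.png

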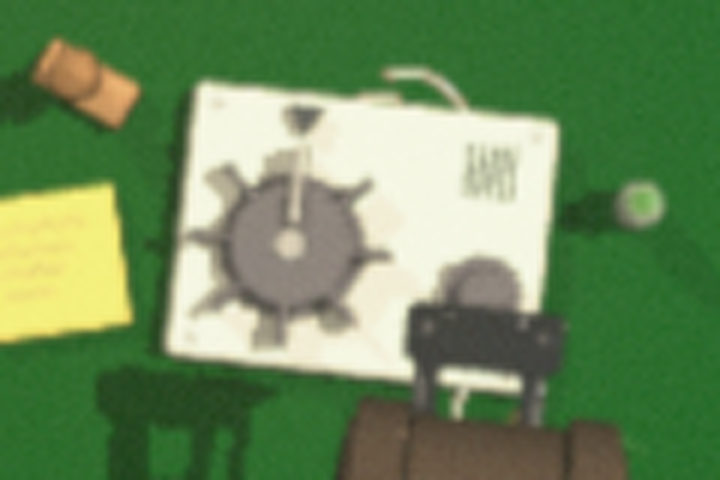

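View pics/s12.png

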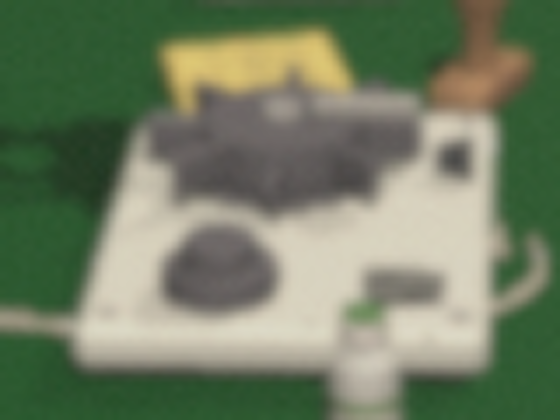

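The bar is opposite the arrow (top crop: bar at (300,150), arrow at (303,118)). The key is up again, the bystanders stand as before, and the arm is clear.

```bash
python3 -c "
from cell import arm
print(arm.sign_off())"
```

```text
the job is handed in; nothing more can be done
None
```

The timer is set and started, and I've handed the job in at about 19 s of the 61 s allowed. No verdict was reported, so the result rests on my own checks.

- **Wheel:** I used the larger timer. With the shut fingertips I flicked its wheel five clicks anticlockwise from about -3.93 rad, checking the pictures after each click. It never went past the arrow.
- **Start key:** I pressed it only after the bar was at the arrow. The key met its stop with the fingertip at 37.6 mm, where the wrist read 33 N. I then lifted straight off.
- **Last pictures:** The bar is opposite the arrow in both views and the key is up. The arm is clear with no contact force. The stamp, memo pad and vial look unmoved, judged by eye. I did not check the carton and tape roll again, but the arm never went near them.
- **Disagreement:** The two cameras differed by about 4–5 mm in the timer's x position. I went with the side camera, because it agreed with the measured fingertip position, and every contact fitted that choice.

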